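# Put the stapler away in the lidded desk box

## Task

Put the stapler away in the grey desk box. Take the loose oak lid by its bar and tip it up with its back edge still on the rim, then lift it off and lay it right way up on the leather mat; set the stapler down in the box standing on its base, and put the lid back as it was, seated all round with its bar at the front. Set things down, do not drop them, and leave everything else on the desk where it stands.

Things in the scene. Friction and masses are not known exactly. Their poses are not given: they have to be found in the camera images.
- box: Charcoal-grey open-topped desk box, fixed to the desk: 150 (x) x 200 (y) x 85 mm high, walls and floor 8 mm thick: mouth 134 x 184 mm, inner floor at z = 8 mm. Origin: centre of its underside, z up; its front faces its own -x, towards the robot within 12 degrees. Stands left or right, the mat on the other side. Empty at the start, lid on.
- lid: Loose oak lid, 0.3 to 0.48 kg, lying on the box rim by its weight. Panel 158 (x) x 208 (y) x 10 mm; under it a locating board 126 x 176 x 7 mm drops into the mouth with 4 mm play on every side. Origin: centre of that board's underside (on which it rests when laid flat); panel at z = 7 to 17 mm. Seated: origin 78 mm above the box's, axes parallel. A dark steel bar pull runs along its front edge.
- lid_bar (a point): Centre of the lid's bar pull, at x = -60, y = 0, z = 43 mm in the lid's frame: flat-sided, 10 mm thick (lid x), 110 mm long (lid y), 16 mm high; underside 18 and top 34 mm above the panel, on two 10 mm square posts at y = +-45 mm. Pinched from above across its 10 mm at 80 N it holds the lid firmly.
- lid_back (a point): Middle of the lower back edge of the lid's panel (x = 79, y = 0, z = 7 mm in the lid's frame), the edge on which it tips; seated it is 85 mm above the box's origin, 4 mm behind the box's back face.
- mat: Brown leather desk mat, fixed flat on the desk: 190 mm along its x, 290 mm along its y, 3 mm thick. Origin: centre of its underside. Clear of things at the start.
- stapler: Black stapler, steel magazine, 0.24 to 0.39 kg, standing on its base in the row beyond box and mat: 132 (y) x 34 (x) x 54 mm high. Origin: centre of its underside, z up. The upper arm, 32 to 54 mm above the desk, is flat-sided and 34 mm wide: grip it across x at mid-length; fingers may reach down beside the base, which is no wider. Fits in the box under the lid, lengthwise along the box's y.
- tape_dispenser: Bystander in the same row: black tape dispenser with a roll, 56 (x) x 150 (y) x 90 mm high. Origin: centre of its underside.
- glasses_case: Bystander in the same row: grey glasses case, 60 (x) x 158 (y) x 40 mm high. Origin: centre of its underside.
- candle_jar: Bystander between box and mat: amber glass candle jar with wooden lid, 68 mm across, 86 mm high. Origin: centre of its underside.
- pen_pot: Bystander at the far left edge of the row: dark pen pot with pens, 80 mm across, 155 mm high. Origin: centre of its underside.
Not all that is in view belongs to the job. What is shaped like the stapler but turquoise is not meant. Leave any orange look-alike of the box alone.

How it is judged:
By the outcome, as a careful person would: the job done as asked, in the order asked, and still so for the second after the job is handed in, with the robot touching nothing.
It also fails if it takes over 69 s, if anything falls off the work surface, if the arm or the gripper's body presses on something with over 40 N, if the wrist force passes 120 N, or if a joint passes its speed limit or range.

## Robot

A 6-joint arm with a two-finger parallel gripper is mounted at the origin on the work surface. World frame = base frame: x ahead of the robot, y to its left, z up, the work surface at z = 0. Lengths are in m, angles in rad, forces in N, time in s.
With the tool pointing down it reaches from about 0.325 to 0.75 m from the base axis. Payload 7.6 kg.
Tool frame: the origin (TCP) lies at the very end of the fingers, on their centre line; the grasp point (between the pads) lies 19 mm behind it (robot.tcp_to_grasp is the z of the grasp point in the tool frame, in m); z points along the fingers, y is the line along which they close (so a half turn about z gives the same grasp; the last joint's range is limited). The gripper opens to 85 mm and grips with 20 to 120 N. Pads are 22 mm wide; open, the fingers measure 114 mm over their backs; the gripper's body (76 mm by 85 mm) begins 54 mm behind the grasp point. The pads swing forward as they close: fully open they stand 13 mm farther back than shut.
Start: joints at [-1.21, 0.052, 1.401, -0, 1.689, -0.07], TCP at [0.219, -0.477, 0.202] pointing down, gripper open.
Joint ranges: [-2.9, 2.9], [-0.91, 2.17], [0.12, 2.37], [-1.06, 4.2], [0.26, 2.73], [-2.93, 2.93]. Speed limits (rad/s): [2.57, 2.57, 3.01, 3.14, 3.14, 3.14].

## Interface

Orientations are given as a unit quaternion [w, x, y, z].
In Python, from cell import robot gives the robot as it stands.
- The arm moves only by the shell command python3 -m inch 'ROWS' [FORCE]. ROWS is JSON, a list of rows, each a list of 3 entries, a list of its own where there are three numbers: the shift along the tool's x, y, z in units of 30 mm (1.0 is 30 mm), then the turn about the tool's z in rad, then the finger opening in mm, from 0 to 85.4. In form: [[[x, y, z], spin, gripper], ...]. A call has 1 to 20 rows; each row is the pose to reach, as a shift and turn from the pose commanded when the call began, along the tool's axes at that moment; what a row does not reach only later rows make up. A row lasts 1/10 s, in which the tool goes at most 50 mm and 8.59 degrees, less where a joint would pass 70% of its speed; a pose out of reach is approached as far as the arm can. A call with a gripper value outside its range is refused whole. The fingers move at their own pace and stop on an object; FORCE is the grip in N (left out, the last holds). Time passes only in rows, so rows that repeat a pose let the fingers close. It gives the time, the measured TCP pose, the force, the opening and the grip force at its end, in the units of the state.
- robot.read_state(): the state, without advancing time (a new reading comes with each control period).
- robot.grab_frame(name): name is "side" or "top"; returns the picture (420x560x3 uint8, red, green, blue); there is no depth.
- robot.get_calibration(name): a dict with "K" (3x3 intrinsics, pixels), "R" (3x3) and "t" (3): a world point X has camera coordinates R X + t. Camera axes: x right, y down, z forward; pixel columns grow to the right and rows downward; lengths in m; the calibration is good to about 2 mm. A picture is of the moment at which its call begins. get_calibration takes no time and is no camera call.
- robot.job_done(): hands the job in; it is judged then, once.
Trained networks look in the newest picture that a camera, given by its name, has taken for a name from the list of things; names that differ only in an ending like _2 or _b are one class to them, and where a whole thing is asked for, a point or a joint stands for the part that bears it (a point fixed in the world has none). Each returns a list of dicts, best first, with "confidence" (0 to 1); they miss things now and then, are a little off and sometimes report something else, mostly with a low value. They report only what shows in the picture. A call takes as long as a camera call. They do not tell look-alikes from the thing itself.
- robot.find_in(query, camera): "extent" ([centre column, centre row, width, height] in pixels, round what is visible of it).
The state is a dict: "t": time; "q": joint angles; "qvel": joint speeds; "joint_torque": joint torques, N m; "position": TCP position; "tcp_rot": TCP orientation; "force": force on the tool from outside, world axes, zero at the start; "ft_torque": the same for the moment, N m; "width": opening from 0.0 (shut) to 1.0 (fully open); "gripper_force": force on a finger pad.
Only numpy, scipy, OpenCV 4.12 (cv2) and the standard library are available. Lean on these libraries where they do the work, as an engineer would, in place of code of your own. Each camera call takes 0.05 s, during which the arm holds its last target. There are 200 camera calls.

## Working session

There is one attempt and no reset: what is moved stays moved. The work goes in short steps, Python scripts to look and compute and a shell command to move; the robot and the scene stay as the last step left them, time stands still between calls to the robot, and variables do not carry over. Pictures are saved under pics/ and viewed, at most 10 in all, crops included, and the job is handed in when it is done.

```bash
ls; mkdir -p pics; python3 - <<'E'
from cell import robot
import cv2,numpy as np
for n in("top","side"):
    f=robot.grab_frame(n); cv2.imwrite(f"pics/{n}0.png",f[:,:,::-1])
    c=robot.get_calibration(n); print(n,c["K"].tolist(),(-c["R"].T@c["t"]).round(3),c["R"].round(3).tolist())
    for q in("box","lid","lid_bar","mat","stapler","candle_jar"):
        print(q,[(np.round(d["extent"]).tolist(),round(d["confidence"],2)) for d in robot.find_in(q,n)[:3]])
s=robot.read_state();print(s)
E
```

```text
pics
top [[538.4165274017066, 0.0, 283.3272251144356], [0.0, 538.4165274017066, 205.3771579234155], [0.0, 0.0, 1.0]] [0.317 0.008 1.579] [[-0.028, -1.0, -0.001], [-0.994, 0.028, -0.106], [0.106, -0.002, -0.994]]
box [([167.0, 307.0, 90.0, 83.0], 0.74)]
lid [([201.0, 208.0, 84.0, 68.0], 0.71)]
lid_bar [([199.0, 210.0, 84.0, 66.0], 0.86)]
mat [([365.0, 207.0, 101.0, 65.0], 0.92)]
stapler [([350.0, 146.0, 44.0, 15.0], 0.93), ([429.0, 129.0, 21.0, 47.0], 0.93), ([411.0, 289.0, 30.0, 48.0], 0.7)]
candle_jar [([283.0, 208.0, 18.0, 29.0], 0.76)]
side [[393.95045420616685, 0.0, 280.6992757221026], [0.0, 393.95045420616685, 214.34382034986922], [0.0, 0.0, 1.0]] [-0.013  0.693  0.939] [[-0.823, -0.568, -0.016], [-0.398, 0.597, -0.696], [0.405, -0.567, -0.717]]
box [([298.0, 353.0, 114.0, 108.0], 0.88), ([236.0, 288.0, 89.0, 57.0], 0.7), ([156.0, 288.0, 41.0, 56.0], 0.19)]
lid [([236.0, 266.0, 92.0, 78.0], 0.8)]
lid_bar [([234.0, 264.0, 94.0, 78.0], 0.84)]
mat [([321.0, 189.0, 85.0, 65.0], 0.62), ([239.0, 200.0, 41.0, 38.0], 0.17)]
stapler [([299.0, 133.0, 26.0, 20.0], 0.84), ([274.0, 171.0, 26.0, 28.0], 0.7)]
candle_jar [([284.0, 222.0, 22.0, 31.0], 0.56)]
{'t': 0.7, 'q': array([-1.21029982e+00,  5.21474799e-02,  1.40074137e+00, -2.16824529e-05,
        1.68860422e+00, -7.02812664e-02]), 'qvel': array([-2.27253085e-03,  5.87461696e-04, -9.77782246e-04,  5.59178574e-04,
        1.75164077e-03,  6.78899935e-05]), 'joint_torque': array([-1.21471730e-04, -3.81446850e+01, -3.60257471e+01, -7.67933079e-05,
        6.00674684e-05, -9.99938180e-06]), 'position': array([ 0.21925415, -0.4770315 ,  0.20242994]), 'tcp_rot': array([ 5.08260584e-05,  9.76893624e-01,  2.13726098e-01, -3.45291474e-06]), 'force': array([0.59804062, 0.02502924, 0.87637609]), 'ft_torque': array([0.0044601 , 0.01448639, 0.00883694]), 'gripper_force': 0.0, 'width': 0.9978217386759338}
```

```bash
python3 - <<'E'
import cv2
a=cv2.imread("pics/top0.png")[90:330,100:500]
cv2.imwrite("pics/a.png",cv2.resize(a,(800,480),interpolation=cv2.INTER_CUBIC))
b=cv2.imread("pics/side0.png")[100:350,150:400]
cv2.imwrite("pics/b.png",cv2.resize(b,(600,600),interpolation=cv2.INTER_CUBIC))
E
```

```text
(no output)
```

View pics/a.png

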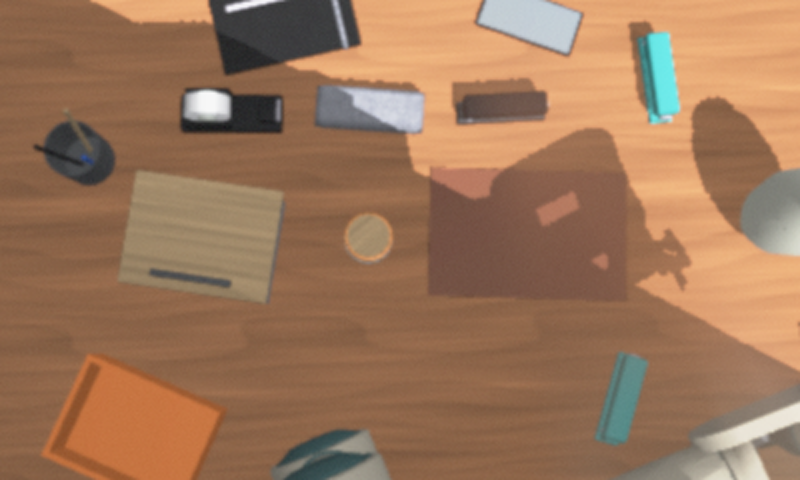

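View pics/b.png

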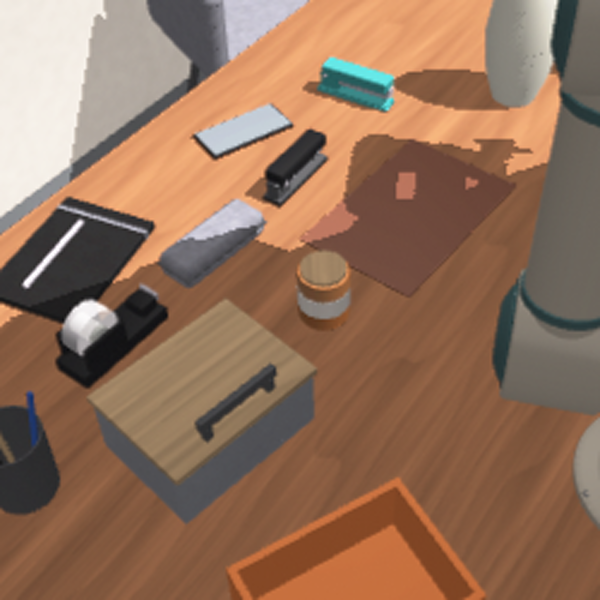

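The top crop shows the grey box with its lid on at the left, lid corners about (135,172), (283,192), (268,302), (119,282) and the bar from (150,272) to (231,284). The mat is at the right, with corners (430,167) to (627,300), and the black stapler is at (505,106). The side crop confirms the bar is at the front, and that the turquoise staplers and orange box are decoys.

```bash
cat > h.py <<'E'
from cell import robot
import numpy as np
from scipy.spatial.transform import Rotation as Ro
def ray(n,px,z):
    c=robot.get_calibration(n);C=-c["R"].T@c["t"]
    d=c["R"].T@np.linalg.inv(c["K"])@np.array([*px,1.]);return C+d*(z-C[2])/d[2]
def proj(n,X):
    c=robot.get_calibration(n);p=c["K"]@(c["R"]@np.array(X)+c["t"]);return p[:2]/p[2]
def go(X,phi=None):
    "shift in tool units and spin to take TCP to X with tool x axis at phi deg"
    s=robot.read_state();w=s["tcp_rot"];R=Ro.from_quat([*w[1:],w[0]]).as_matrix()
    cur=np.degrees(np.arctan2(R[1,0],R[0,0]))
    print("t",round(s["t"],2),"pos",s["position"].round(4),"phi",cur.round(2),"tilt",np.degrees(np.arccos(-R[2,2])).round(2),"w",round(s["width"],3),"gf",round(s["gripper_force"],1),"F",s["force"].round(1))
    print("shift",(R.T@(np.array(X)-s["position"])/.03).round(3),"spin",0 if phi is None else np.radians(cur-phi).round(4))
E
python3 - <<'E'
from h import *
A=lambda p:(100+p[0]/2-.25,90+p[1]/2-.25)
B=lambda p:(150+p[0]/2.4-.3,100+p[1]/2.4-.3)
def show(nm,n,pts,z):
    P=np.array([ray(n,p,z)[:2] for p in pts]);print(nm,n,P.round(4).tolist(),"mean",P.mean(0).round(4))
    L=np.diff(np.vstack([P,P[:1]]),axis=0);print("   len",np.linalg.norm(L,axis=1).round(4),"ang",np.degrees(np.arctan2(L[:,1],L[:,0])).round(1))
show("lid","top",[A(p) for p in[(135,172),(283,192),(268,302),(119,282)]],.095)
show("lid","side",[B(p) for p in[(88,401),(227,300),(317,371),(178,481)]],.095)
show("bar","top",[A(p) for p in[(150,272),(231,284)]],.129)
show("bar","side",[B(p) for p in[(200,425),(271,370)]],.129)
show("mat","top",[A(p) for p in[(430,167),(628,170),(627,300),(428,295)]],.003)
show("stap","top",[A(p) for p in[(463,95),(546,92),(546,113),(463,117)]],.054)
show("stap","side",[B(p) for p in[(264,178),(312,131),(327,137),(283,187)]],.054)
show("jar","top",[A((368,237))],.086)
show("pot","top",[A((80,155))],.1)
E
```

```text
lid top [[0.5675, 0.3258], [0.5335, 0.1202], [0.3813, 0.1438], [0.4147, 0.3487]] mean [0.4743 0.2346]
   len [0.2085 0.154  0.2076 0.1546] ang [-99.4 171.2  80.8  -8.5]
lid side [[0.5619, 0.3256], [0.5282, 0.1203], [0.3754, 0.1495], [0.4128, 0.3477]] mean [0.4696 0.2358]
   len [0.208  0.1556 0.2017 0.1508] ang [-99.3 169.2  79.3  -8.4]
bar top [[0.4247, 0.2991], [0.4055, 0.1901]] mean [0.4151 0.2446]
   len [0.1107 0.1107] ang [-100.   80.]
bar side [[0.4202, 0.2976], [0.4021, 0.1982]] mean [0.4111 0.2479]
   len [0.101 0.101] ang [-100.3   79.7]
mat top [[0.5782, -0.0912], [0.5654, -0.384], [0.3734, -0.3722], [0.3889, -0.0818]] mean [ 0.4765 -0.2323]
   len [0.2931 0.1923 0.2908 0.1895] ang [-92.5 176.5  86.9  -2.9]
stap top [[0.6735, -0.1392], [0.6745, -0.2592], [0.6437, -0.2578], [0.6412, -0.138]] mean [ 0.6582 -0.1985]
   len [0.1199 0.0309 0.1198 0.0323] ang [-89.5 177.4  91.2  -2.2]
stap side [[0.6593, -0.1267], [0.6647, -0.2567], [0.6372, -0.257], [0.6246, -0.1258]] mean [ 0.6465 -0.1915]
   len [0.1301 0.0275 0.1319 0.0348] ang [ -87.6 -179.4   95.5   -1.6]
jar top [[0.4682, 0.0037]] mean [0.4682 0.0037]
   len [0.] ang [0.]
pot top [[0.5928, 0.4012]] mean [0.5928 0.4012]
   len [0.] ang [0.]
```

```bash
python3 - <<'E'
from h import *
go([.4,-.25,.24]); go([.413,.2445,.2],80.8)
E
```

```text
t 0.7 pos [ 0.2193 -0.477   0.2024] phi 24.68 tilt 0.01 w 0.998 gf 0.0 F [0.6 0.  0.9]
shift [ 8.635 -4.36  -1.253] spin 0
t 0.7 pos [ 0.2193 -0.477   0.2024] phi 24.68 tilt 0.01 w 0.998 gf 0.0 F [0.6 0.  0.9]
shift [ 15.911 -19.157   0.079] spin -0.9795
```

```bash
python3 -m inch '[[[8.6,-4.4,-1.2],-0.1,60],[[8.6,-4.4,-1.2],-0.2,45],[[8.6,-4.4,-1.2],-0.3,45],[[8.6,-4.4,-1.2],-0.4,45],[[8.6,-4.4,-1.2],-0.5,45],[[8.6,-4.4,-1.2],-0.6,45],[[15.9,-19.2,0],-0.98,45],[[15.9,-19.2,0],-0.98,45],[[15.9,-19.2,0],-0.98,45],[[15.9,-19.2,0],-0.98,45],[[15.9,-19.2,0],-0.98,45],[[15.9,-19.2,0],-0.98,45],[[15.9,-19.2,0],-0.98,45],[[15.9,-19.2,0],-0.98,45],[[15.9,-19.2,0],-0.98,45],[[15.9,-19.2,0],-0.98,45],[[15.9,-19.2,0],-0.98,45],[[15.9,-19.2,0],-0.98,45],[[15.9,-19.2,0],-0.98,45],[[15.9,-19.2,0],-0.98,45]]' 20; python3 - <<'E'
from h import *
go([.413,.2445,.124],80.8)
E
```

```text
t: 2.7
position: [0.4125, 0.2445, 0.2028]
tcp_rot: [0.0, 0.762, 0.648, 0.0]
force: [0.2, -0.8, -0.6]
width: 0.529
gripper_force: 0.0
t 2.7 pos [0.4125 0.2445 0.2028] phi 80.73 tilt 0.04 w 0.529 gf 0.0 F [ 0.2 -0.8 -0.6]
shift [0.003 0.014 2.625] spin -0.0013
```

```bash
python3 -m inch '[[[0,0,1.3],0,35],[[0,0,2.2],0,35],[[0,0,2.65],0,35],[[0,0,2.65],0,35],[[0,0,2.65],0,5],[[0,0,2.65],0,5],[[0,0,2.65],0,5],[[0,0,2.65],0,5],[[0,0,2.65],0,5],[[0,0,2.65],0,5],[[0,0,2.65],0,5],[[0,0,2.65],0,5],[[0,0,2.65],0,5],[[0,0,2.65],0,5]]' 20; python3 - <<'E'
from h import *
import cv2
go([.413,.2445,.124],80.8)
cv2.imwrite("pics/s1.png",cv2.resize(robot.grab_frame("side")[180:340,160:320,::-1],(600,600),interpolation=cv2.INTER_CUBIC))
E
```

```text
t: 4.1
position: [0.4121, 0.2455, 0.1228]
tcp_rot: [0.0, 0.761, 0.648, -0.0]
force: [0.7, -1.0, 0.5]
width: 0.057
gripper_force: 0.0
t 4.1 pos [0.4121 0.2455 0.1228] phi 80.83 tilt 0.01 w 0.057 gf 0.0 F [ 0.7 -1.   0.5]
shift [-0.029  0.034 -0.039] spin 0.0006
```

View pics/s1.png

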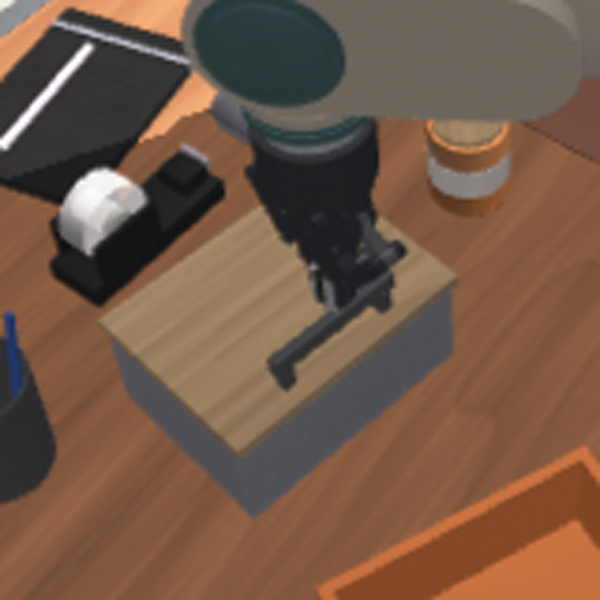

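The crop shows the fingertips at about (345,300), touching the bar's height but shut to 5 mm, so the pads missed the bar. I'll open, go 5 mm deeper and close again.

```bash
python3 -m inch '[[[0,0,0],0,35],[[0,0,0],0,35],[[0,0,0],0,35],[[0,0,0],0,35],[[0,0,0.17],0,35],[[0,0,0.17],0,35],[[0,0,0.17],0,5],[[0,0,0.17],0,5],[[0,0,0.17],0,5],[[0,0,0.17],0,5],[[0,0,0.17],0,5],[[0,0,0.17],0,5],[[0,0,0.17],0,5],[[0,0,0.17],0,5]]' 20; python3 - <<'E'
from h import *
go([.413,.2445,.124],80.8)
E
```

```text
t: 5.55
position: [0.4122, 0.2455, 0.1178]
tcp_rot: [0.0, 0.761, 0.648, -0.0]
force: [-0.6, -0.3, -0.0]
width: 0.06
gripper_force: 0.0
t 5.55 pos [0.4122 0.2455 0.1178] phi 80.83 tilt 0.01 w 0.06 gf 0.0 F [-0.6 -0.3 -0. ]
shift [-0.029  0.033 -0.208] spin 0.0006
```

```bash
python3 - <<'E'
from h import *
import cv2
cv2.imwrite("pics/s2.png",cv2.resize(robot.grab_frame("side")[230:300,220:290,::-1],(600,600),interpolation=cv2.INTER_CUBIC))
for p in([.4122,.2455,.1178],[.4122,.2455,.129]):print((proj("side",p)-[220,230])*600/70)
E
```

```text
[246.49172238 315.99913155]
[243.6977353  293.43166762]
```

View pics/s2.png

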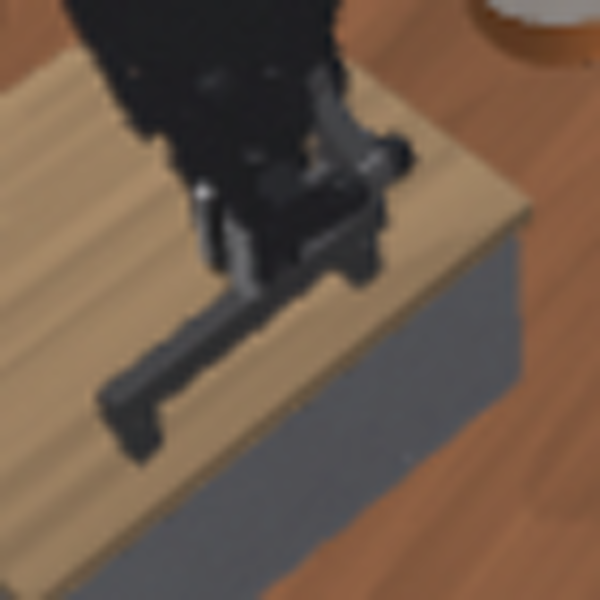

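The crop shows the fingers shut just behind or above the bar (tips around (250,295)), and the lid hasn't moved. I'll raise, open wide and go to the nominal grasp depth to see where the pads take hold.

```bash
python3 -m inch '[[[0,0,-0.9],0,5],[[0,0,-0.9],0,45],[[0,0,-0.9],0,45],[[0,0,-0.9],0,45],[[0,0,-0.9],0,45],[[0,0,-0.9],0,45],[[0,0,-0.9],0,45],[[0,0,-0.4],0,45],[[0,0,0],0,45],[[0,0,0.4],0,45],[[0,0,0.4],0,45],[[0,0,0.4],0,5],[[0,0,0.4],0,5],[[0,0,0.4],0,5],[[0,0,0.4],0,5],[[0,0,0.4],0,5],[[0,0,0.4],0,5],[[0,0,0.4],0,5]]' 20; python3 - <<'E'
from h import *
go([.413,.2445,.124],80.8)
E
```

```text
t: 7.4
position: [0.4122, 0.2455, 0.1058]
tcp_rot: [0.0, 0.761, 0.648, 0.0]
force: [0.4, 0.5, -0.7]
width: 0.058
gripper_force: 0.0
t 7.4 pos [0.4122 0.2455 0.1058] phi 80.83 tilt 0.01 w 0.058 gf 0.0 F [ 0.4  0.5 -0.7]
shift [-0.029  0.033 -0.606] spin 0.0006
```

```bash
python3 - <<'E'
from h import *
import cv2
im=[]
for n,(u,v) in(("side",(250,260)),("top",(205,240))):
    im.append(cv2.resize(robot.grab_frame(n)[v-50:v+50,u-33:u+33,::-1],(396,600),interpolation=cv2.INTER_CUBIC))
    for p in([.4122,.2455,.1058],[.4122,.2455,.129],[.4122,.2455,.2]):print(n,(proj(n,p)-[u-33,v-50])*6)
cv2.imwrite("pics/s3.png",np.hstack(im))
print(robot.read_state()["tcp_rot"])
E
```

```text
side [192.60561156 357.84968491]
side [188.58841471 325.40216733]
side [175.42504598 219.07961096]
top [144.29909581 242.10437148]
top [135.93391457 239.00905555]
top [108.59637635 228.8935165 ]
[5.16192918e-05 7.61348428e-01 6.48342940e-01 2.24404317e-06]
```

View pics/s3.png

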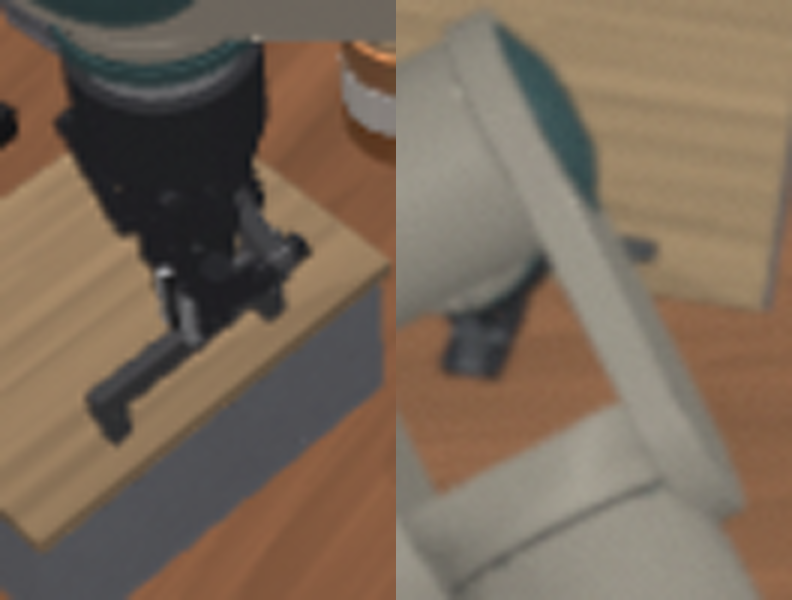

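The left half shows the bar running from (100,400) towards (270,265), with the fingertips at about (190,335). I can't tell whether the fingers straddle it. I'll raise, open and compare the fingertips with the projected TCP.

```bash
python3 -m inch '[[[0,0,-1],0,5],[[0,0,-2],0,45],[[0,0,-2.5],0,45],[[0,0,-2.5],0,45],[[0,0,-2.5],0,45],[[0,0,-2.5],0,45]]' 20; python3 - <<'E'
from h import *
import cv2
go([.413,.2445,.124],80.8)
u,v=250,245
im=cv2.resize(robot.grab_frame("side")[v-50:v+50,u-50:u+50,::-1],(600,600),interpolation=cv2.INTER_CUBIC)
im=cv2.convertScaleAbs(im,alpha=1.7,beta=25)
p=robot.read_state()["position"];x=np.array([np.sin(np.radians(80.8)),-np.cos(np.radians(80.8)),0])
for d in(-.0225,0,.0225):
    q=((proj("side",p+x*d)-[u-50,v-50])*6).astype(int);print(q);cv2.circle(im,tuple(map(int,q)),3,(0,0,255),-1)
c=np.array([.4125,.2446,.129]);t=np.array([-x[1],x[0],0])
for e in(-.055,.055):
    q=((proj("side",c+t*e)-[u-50,v-50])*6).astype(int);cv2.circle(im,tuple(map(int,q)),3,(0,255,0),-1)
cv2.imwrite("pics/s4.png",im)
E
```

```text
t: 8.1
position: [0.4115, 0.2452, 0.1791]
tcp_rot: [-0.0, 0.761, 0.648, -0.001]
force: [-0.7, 0.3, 0.2]
width: 0.526
gripper_force: 0.0
t 8.1 pos [0.4115 0.2452 0.1791] phi 80.83 tilt 0.15 w 0.526 gf 0.0 F [-0.7  0.3  0.2]
shift [-0.013  0.056  1.838] spin 0.0006
[320 371]
[283 341]
[246 312]
```

View pics/s4.png

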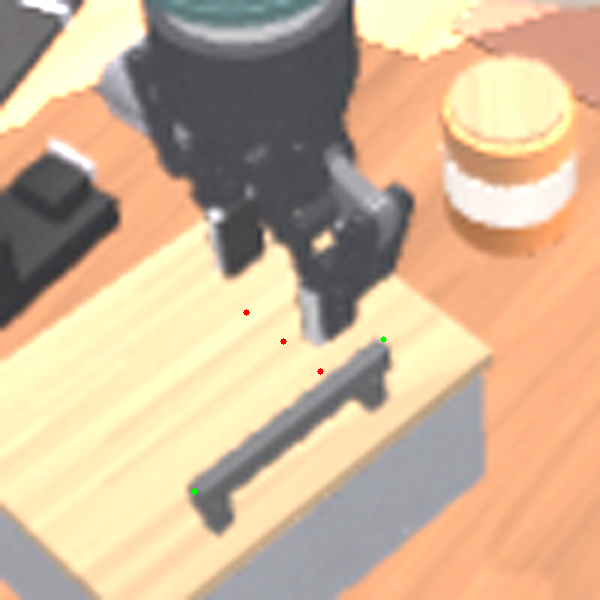

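The crop shows the fingertips, opened, at about (238,260) and (327,330). That is roughly 46 px above the projected TCP (283,341), while the bar matches its green marks. The true tips therefore seem to sit about 27 mm above the reported TCP. Closing at TCP 0.097 tests this safely.

```bash
python3 -m inch '[[[0,0,1],0,40],[[0,0,2],0,40],[[0,0,2.5],0,40],[[0,0,2.72],0,40],[[0,0,2.72],0,40],[[0,0,2.72],0,5],[[0,0,2.72],0,5],[[0,0,2.72],0,5],[[0,0,2.72],0,5],[[0,0,2.72],0,5],[[0,0,2.72],0,5],[[0,0,2.72],0,5]]' 20; python3 - <<'E'
from h import *
go([.413,.2445,.124],80.8)
E
```

```text
t: 9.35
position: [0.4129, 0.2458, 0.1003]
tcp_rot: [0.0, 0.761, 0.648, 0.001]
force: [0.7, -0.2, 5.4]
width: 0.056
gripper_force: 2.9
t 9.35 pos [0.4129 0.2458 0.1003] phi 80.83 tilt 0.14 w 0.056 gf 2.9 F [ 0.7 -0.2  5.4]
shift [-0.041  0.011 -0.79 ] spin 0.0006
```

```bash
python3 -m inch '[[[0,0,-0.4],0,5],[[0,0,-0.4],0,35],[[0,0,-0.4],0,35],[[0,0,-0.4],0,35],[[0,0,-0.4],0,35],[[0,0,-0.1],0,35],[[0,0,0.15],0,35],[[0,0,0.15],0,35],[[0,0,0.15],0,5],[[0,0,0.15],0,5],[[0,0,0.15],0,5],[[0,0,0.15],0,5],[[0,0,0.15],0,5],[[0,0,0.15],0,5]]' 20; python3 - <<'E'
from h import *
go([.413,.2445,.124],80.8)
E
```

```text
t: 10.75
position: [0.4125, 0.2454, 0.0949]
tcp_rot: [0.0, 0.761, 0.648, 0.0]
force: [3.9, -0.5, -0.4]
width: 0.108
gripper_force: 21.1
t 10.75 pos [0.4125 0.2454 0.0949] phi 80.82 tilt 0.06 w 0.108 gf 21.1 F [ 3.9 -0.5 -0.4]
shift [-0.028  0.021 -0.971] spin 0.0003
```

It grips now, so the tip offset is about 28 mm in z. The 20 N shallow pinch should let the bar rock, so I'll follow the tipping arc to 10° first.

```bash
python3 -m inch '[[[0,0.03,-0.08],0,5],[[0,0.06,-0.16],0,5],[[0,0.08,-0.24],0,5],[[0,0.11,-0.32],0,5],[[0,0.14,-0.4],0,5],[[0,0.17,-0.48],0,5],[[0,0.2,-0.56],0,5],[[0,0.24,-0.63],0,5],[[0,0.28,-0.7],0,5],[[0,0.31,-0.78],0,5],[[0,0.31,-0.78],0,5]]' 20; python3 - <<'E'
from h import *
import cv2
go([.413,.2445,.124],80.8)
u,v=245,260
im=cv2.resize(robot.grab_frame("side")[v-50:v+50,u-50:u+50,::-1],(600,600),interpolation=cv2.INTER_CUBIC)
cv2.imwrite("pics/s5.png",cv2.convertScaleAbs(im,alpha=1.6,beta=20))
E
```

```text
t: 11.85
position: [0.4216, 0.2441, 0.1185]
tcp_rot: [0.0, 0.761, 0.648, 0.0]
force: [-0.5, 0.3, -2.9]
width: 0.106
gripper_force: 20.5
t 11.85 pos [0.4216 0.2441 0.1185] phi 80.82 tilt 0.04 w 0.106 gf 20.5 F [-0.5  0.3 -2.9]
shift [-0.032 -0.286 -0.184] spin 0.0004
```

View pics/s5.png

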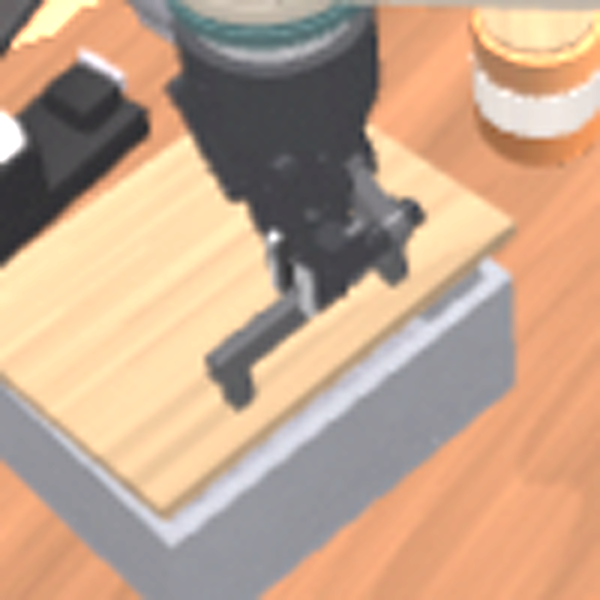

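```bash
cat >> h.py <<'E'
LID=np.array([.472,.2352,.078]);YAW=-9.2
def lid_pt(p,th=0,up=0,fx=0,c=None,yaw=YAW):
    "lid-frame point (m) to world when tipped th deg about back edge, plus lift/forward shift"
    piv=np.array([.079,0,.007]);d=Ro.from_euler('y',th,degrees=True).apply(np.array(p)-piv)+piv+[fx,0,up]
    return Ro.from_euler('z',yaw,degrees=True).apply(d)+(LID if c is None else c)
E
python3 - <<'E'
from h import *
import cv2
u,v=225,255
im=cv2.resize(cv2.imread("pics/s5.png"),(600,600))
f=robot.grab_frame("side")[v-60:v+60,u-60:u+60,::-1]
im=cv2.convertScaleAbs(cv2.resize(f,(600,600),interpolation=cv2.INTER_CUBIC),alpha=1.6,beta=20)
for col,a in(((0,0,255),(10,0,0)),((255,0,0),(0,.0235,.0093))):
    q=np.array([(proj("side",lid_pt(p,*a))-[u-60,v-60])*5 for p in[(-.079,.104,.017),(-.079,-.104,.017),(.079,-.104,.017),(.079,.104,.017)]])
    print(q.round().tolist());cv2.polylines(im,[q.astype(int)],True,col,1)
cv2.imwrite("pics/s6.png",im)
E
```

```text
[[282.0, 496.0], [579.0, 254.0], [388.0, 143.0], [99.0, 353.0]]
[[276.0, 494.0], [572.0, 253.0], [376.0, 109.0], [82.0, 318.0]]
```

View pics/s6.png

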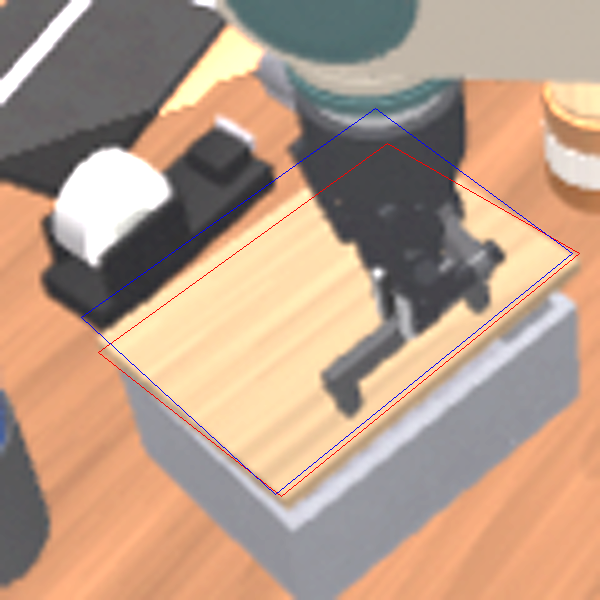

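The red outline (tipped 10° on the back edge) fits the lid and the blue one (level lift) doesn't, so it is tipping as wanted. I'll go on to 18°, hold, then ease back a little for a firm squeeze.

```bash
python3 -m inch '[[[0,0.05,-0.08],0,5],[[0,0.09,-0.16],0,5],[[0,0.14,-0.24],0,5],[[0,0.18,-0.32],0,5],[[0,0.23,-0.4],0,5],[[0,0.28,-0.48],0,5],[[0,0.35,-0.58],0,5],[[0,0.35,-0.58],0,5],[[0,0.35,-0.58],0,5]]' 20; python3 - <<'E'
from h import *
go([.413,.2445,.124],80.8)
import cv2
u,v=225,255
f=robot.grab_frame("side")[v-60:v+60,u-60:u+60,::-1]
im=cv2.convertScaleAbs(cv2.resize(f,(600,600),interpolation=cv2.INTER_CUBIC),alpha=1.6,beta=20)
for col,a in(((0,0,255),(18,0,0)),):
    q=np.array([(proj("side",lid_pt(p,*a))-[u-60,v-60])*5 for p in[(-.079,.104,.017),(-.079,-.104,.017),(.079,-.104,.017),(.079,.104,.017)]])
    cv2.polylines(im,[q.astype(int)],True,col,1)
cv2.imwrite("pics/s7.png",im)
E
```

```text
t: 12.85
position: [0.4317, 0.2423, 0.1354]
tcp_rot: [0.0, 0.761, 0.648, -0.0]
force: [0.2, 0.7, -3.0]
width: 0.112
gripper_force: 20.5
t 12.85 pos [0.4317 0.2423 0.1354] phi 80.83 tilt 0.01 w 0.112 gf 20.5 F [ 0.2  0.7 -3. ]
shift [-0.028 -0.627  0.381] spin 0.0005
```

View pics/s7.png

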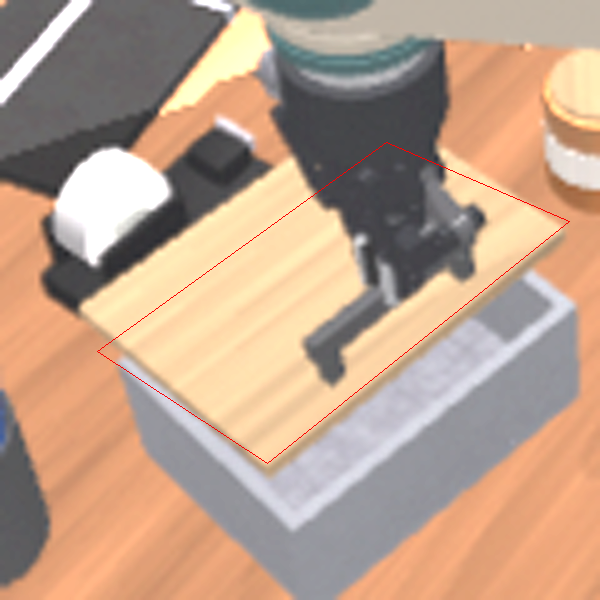

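The lid's back-left corner is now at (80,305), not at the predicted (98,352), so the back edge has left the rim. I'll fit the tilt for both pictures from the corners.

```bash
python3 - <<'E'
from h import *
from scipy.optimize import least_squares
P=[(-.079,.104,.017),(-.079,-.104,.017),(.079,.104,.017)]
def fit(obs,name):
    obs=np.array(obs)/5+[165,195]
    f=lambda a:np.concatenate([proj("side",lid_pt(p,*a*[1,.001,.001]))-o for p,o in zip(P,obs)])
    r=least_squares(f,[5,0,0]);print(name,"tilt,up_mm,fwd_mm",r.x.round(1),"res",r.fun.round(1))
    f2=lambda a:np.concatenate([proj("side",lid_pt(p,a[0],a[1]*.001,.001*a[2],LID+[0,a[3]*.001,0]))-o for p,o in zip(P,obs)])
    r=least_squares(f2,[5,0,0,0]);print("  +y",r.x.round(1),r.fun.round(1))
fit([(283,503),(578,262),(100,354)],"s6")
fit([(267,467),(567,235),(80,308)],"s7")
E
```

```text
s6 tilt,up_mm,fwd_mm [ 8.4 -2.5  1.3] res [-0.   0.1  0.2 -0.1 -0.3  0.1]
  +y [ 8.2 -6.2  3.7 -1.8] [ 0.1 -0.  -0.  -0.  -0.1  0. ]
s7 tilt,up_mm,fwd_mm [ 4.2 28.6 11.2] res [ 0.1  0.9  0.1 -1.  -0.6  0.2]
  +y [ 3.6 17.9 18.2 -5.4] [ 0.4  0.6 -0.5 -0.6  0.1 -0. ]
```

It tipped about 8°, then straightened and came off too early. I'll seat it again, take the bar shallower so it rocks freely, and tip further.

```bash
python3 -m inch '[[[0,-0.3,0],0,5],[[0,-0.62,0.2],0,5],[[0,-0.66,0.5],0,5],[[0,-0.66,0.8],0,5],[[0,-0.66,1.0],0,5],[[0,-0.66,1.15],0,5],[[0,-0.66,1.25],0,5],[[0,-0.66,1.32],0,5],[[0,-0.66,1.37],0,5],[[0,-0.66,1.37],0,5]]' 20; python3 - <<'E'
from h import *
from scipy.optimize import least_squares
go([.4125,.2454,.0955],80.8)
E
```

```text
t: 13.9
position: [0.4133, 0.2469, 0.1006]
tcp_rot: [-0.0, 0.761, 0.648, 0.003]
force: [-16.9, -4.3, 33.5]
width: 0.102
gripper_force: 26.5
t 13.9 pos [0.4133 0.2469 0.1006] phi 80.86 tilt 0.33 w 0.102 gf 26.5 F [-16.9  -4.3  33.5]
shift [-0.054 -0.018  0.168] spin 0.001
```

```bash
python3 -m inch '[[[0,0,-0.2],0,5],[[0,0,-0.4],0,5],[[0,0,-0.4],0,5]]' 20; python3 - <<'E'
from h import *
import cv2
go([.4125,.2454,.0955],80.8)
u,v=225,255
f=robot.grab_frame("side")[v-60:v+60,u-60:u+60,::-1]
im=cv2.convertScaleAbs(cv2.resize(f,(600,600),interpolation=cv2.INTER_CUBIC),alpha=1.6,beta=20)
cv2.imwrite("pics/s8.png",im)
E
```

```text
t: 14.2
position: [0.4125, 0.2455, 0.1067]
tcp_rot: [0.0, 0.761, 0.648, 0.0]
force: [-0.5, 0.1, -2.4]
width: 0.111
gripper_force: 22.6
t 14.2 pos [0.4125 0.2455 0.1067] phi 80.82 tilt 0.04 w 0.111 gf 22.6 F [-0.5  0.1 -2.4]
shift [-0.005 -0.001  0.372] spin 0.0004
```

View pics/s8.png

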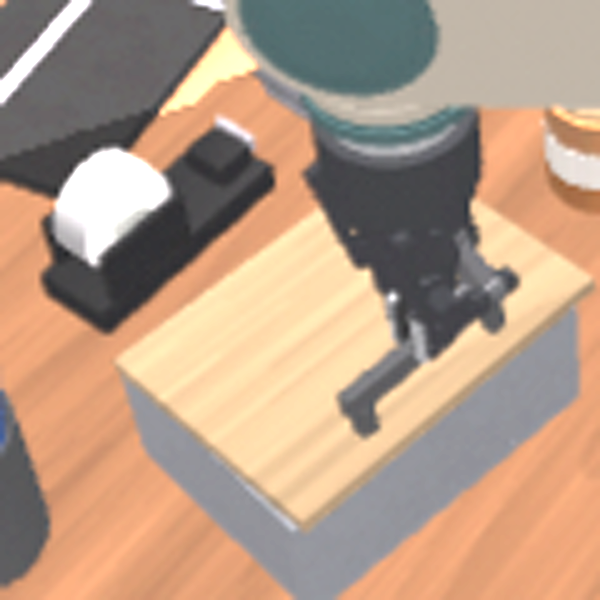

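That was my last picture. The lid lies nearly closed with corners at (303,525), (592,285) and (118,360), and a sliver of rim shows at the front left. I'll work numerically from here.

```bash
cat >> h.py <<'E'
from scipy.optimize import least_squares
def fit(obs,P=[(-.079,.104,.017),(-.079,-.104,.017),(.079,.104,.017)]):
    obs=np.array(obs)
    f=lambda a:np.concatenate([proj("side",lid_pt(p,a[0],a[1]*.001,.001*a[2]))-o for p,o in zip(P,obs)])
    r=least_squares(f,[5,0,0]);print("tilt,up_mm,fwd_mm",r.x.round(1),"res",r.fun.round(1))
E
python3 - <<'E'
from h import *
fit(np.array([(303,525),(592,285),(118,360)])/5+[165,195])
fit(np.array([(88,401),(317,371-0),(178,481)])[[2,1,0]]/2.4+[150,100])
E
```

```text
tilt,up_mm,fwd_mm [ 4.5  1.3 -9.9] res [-0.2  0.5  0.9 -0.5 -1.4  0.5]
tilt,up_mm,fwd_mm [ 1.7 -5.4 -1.5] res [-0.1  1.3  0.3 -1.3 -0.8  0.3]
```

```bash
python3 -m inch '[[[0,0.08,-0.06],0,5],[[0,0.16,-0.06],0,5],[[0,0.16,0.03],0,5],[[0,0.15,0.1],0,5],[[0,0.13,0.16],0,5],[[0,0.12,0.2],0,5],[[0,0.12,0.2],0,5]]' 20; python3 - <<'E'
from h import *
go([.4125,.2454,.0955],80.8)
E
```

```text
t: 14.95
position: [0.4158, 0.2449, 0.1007]
tcp_rot: [0.0, 0.761, 0.648, 0.0]
force: [-0.4, -0.9, -0.4]
width: 0.11
gripper_force: 22.1
t 14.95 pos [0.4158 0.2449 0.1007] phi 80.83 tilt 0.03 w 0.11 gf 22.1 F [-0.4 -0.9 -0.4]
shift [-0.    -0.112  0.173] spin 0.0005
```

```bash
python3 -m inch '[[[0,-0.02,0.05],0,5],[[0,-0.05,0.1],0,5],[[0,-0.08,0.15],0,5],[[0,-0.08,0.15],0,5]]' 20; python3 - <<'E'
from h import *
go([.4125,.2454,.0955],80.8)
E
```

```text
t: 15.35
position: [0.4139, 0.2455, 0.0959]
tcp_rot: [0.0, 0.761, 0.648, 0.001]
force: [4.5, 0.2, -1.3]
width: 0.108
gripper_force: 22.2
t 15.35 pos [0.4139 0.2455 0.0959] phi 80.82 tilt 0.1 w 0.108 gf 22.2 F [ 4.5  0.2 -1.3]
shift [-0.011 -0.046  0.015] spin 0.0003
```

```bash
python3 -m inch '[[[0,0,0],0,30],[[0,0,0],0,30],[[0,0,0],0,30],[[0,-0.04,-0.04],0,30],[[0,-0.04,-0.04],0,5],[[0,-0.04,-0.04],0,5],[[0,-0.04,-0.04],0,5],[[0,-0.04,-0.04],0,5],[[0,-0.04,-0.04],0,5],[[0,-0.04,-0.04],0,5]]' 20; python3 - <<'E'
from h import *
go([.4125,.2454,.0955],80.8)
E
```

```text
t: 16.35
position: [0.4126, 0.2455, 0.0974]
tcp_rot: [0.0, 0.761, 0.648, 0.0]
force: [4.7, -1.2, 0.7]
width: 0.101
gripper_force: 20.8
t 16.35 pos [0.4126 0.2455 0.0974] phi 80.82 tilt 0.07 w 0.101 gf 20.8 F [ 4.7 -1.2  0.7]
shift [-0.004 -0.004  0.062] spin 0.0003
```

```bash
python3 -m inch '[[[0,0.08,-0.08],0,5],[[0,0.11,-0.16],0,5],[[0,0.13,-0.24],0,5],[[0,0.16,-0.32],0,5],[[0,0.19,-0.4],0,5],[[0,0.23,-0.48],0,5],[[0,0.26,-0.55],0,5],[[0,0.3,-0.63],0,5],[[0,0.34,-0.71],0,5],[[0,0.38,-0.79],0,5],[[0,0.42,-0.86],0,5],[[0,0.45,-0.93],0,5],[[0,0.45,-0.93],0,5]]' 20; cat >> h.py <<'E'
import cv2
def efit(f,view="side",ang=(-2,24)):
    "fit tilt/up/fwd of lid by image gradients along three visible edges of the panel top"
    g=cv2.GaussianBlur(f.astype(np.float32),(0,0),.8)
    M=np.max([np.hypot(cv2.Sobel(g[:,:,k],-1,1,0),cv2.Sobel(g[:,:,k],-1,0,1)) for k in range(3)],0)
    s=np.linspace(0,1,40)[:,None];e=[(-.079,.104),(-.079,-.104),(.079,.104),(.079,.0)]
    c=[np.array([*p,.017]) for p in e];L=np.vstack([c[0]+s*(c[1]-c[0]),c[0]+s*(c[2]-c[0]),c[2]+s*(c[3]-c[2])])
    C=robot.get_calibration(view);best=[]
    for t in np.arange(*ang,1.):
        for up in np.arange(-6,40,2.):
            for fx in np.arange(-12,28,2.):
                X=lid_pt(L,t,up/1000,fx/1000)@C["R"].T+C["t"];p=X@C["K"].T;p=(p[:,:2]/p[:,2:]).astype(np.float32)
                m=cv2.remap(M,p[:,:1].copy(),p[:,1:].copy(),cv2.INTER_LINEAR)
                best.append((float(np.minimum(m,150).mean()),t,up,fx))
    print("score,tilt,up,fwd",sorted(best)[::-1][:4])
E
python3 - <<'E'
from h import *
go([.4125,.2454,.0955],80.8)
f=robot.grab_frame("side");np.save("t12.npy",f);efit(f);efit(cv2.cvtColor(cv2.imread("pics/side0.png"),4))
E
```

```text
t: 17.65
position: [0.4257, 0.2434, 0.1253]
tcp_rot: [0.0, 0.761, 0.648, 0.0]
force: [0.3, -0.6, -2.6]
width: 0.101
gripper_force: 20.5
t 17.65 pos [0.4257 0.2434 0.1253] phi 80.83 tilt 0.03 w 0.101 gf 20.5 F [ 0.3 -0.6 -2.6]
shift [-0.005 -0.446  0.993] spin 0.0005
score,tilt,up,fwd [(122.42536163330078, np.float64(2.0), np.float64(18.0), np.float64(2.0)), (122.17951965332031, np.float64(1.0), np.float64(16.0), np.float64(4.0)), (121.75889587402344, np.float64(2.0), np.float64(16.0), np.float64(4.0)), (121.17190551757812, np.float64(1.0), np.float64(14.0), np.float64(6.0))]
score,tilt,up,fwd [(129.64984130859375, np.float64(0.0), np.float64(6.0), np.float64(-2.0)), (129.21629333496094, np.float64(1.0), np.float64(4.0), np.float64(-2.0)), (128.82730102539062, np.float64(0.0), np.float64(2.0), np.float64(0.0)), (128.49961853027344, np.float64(0.0), np.float64(4.0), np.float64(0.0))]
```

The gradient fit shows it lifting nearly level: tilt about 2°, up about 14 mm. The pads resist rocking unless the board's back edge is pressed against the back wall. I'll lower it, push it back against that wall, then tip.

```bash
python3 -m inch '[[[0,-0.15,0.25],0,5],[[0,-0.28,0.5],0,5],[[0,-0.36,0.7],0,5],[[0,-0.4,0.85],0,5],[[0,-0.4,0.92],0,5],[[0,-0.35,0.94],0,5],[[0,-0.28,0.94],0,5],[[0,-0.24,0.94],0,5],[[0,-0.24,0.94],0,5]]' 20; python3 - <<'E'
from h import *
go([.4125,.2454,.0955],80.8)
E
```

```text
t: 18.6
position: [0.4175, 0.2451, 0.0974]
tcp_rot: [-0.001, 0.761, 0.649, -0.0]
force: [-6.2, 1.3, 7.8]
width: 0.109
gripper_force: 24.4
t 18.6 pos [0.4175 0.2451 0.0974] phi 80.87 tilt 0.12 w 0.109 gf 24.4 F [-6.2  1.3  7.8]
shift [-0.017 -0.166  0.062] spin 0.0011
```

```bash
python3 -m inch '[[[0,0.05,-0.08],0,5],[[0,0.09,-0.16],0,5],[[0,0.13,-0.24],0,5],[[0,0.17,-0.32],0,5],[[0,0.21,-0.4],0,5],[[0,0.25,-0.48],0,5],[[0,0.29,-0.55],0,5],[[0,0.34,-0.63],0,5],[[0,0.34,-0.63],0,5]]' 20; python3 - <<'E'
from h import *
go([.4125,.2454,.0955],80.8)
f=robot.grab_frame("side");np.save("t8.npy",f);efit(f)
E
```

```text
t: 19.5
position: [0.428, 0.2436, 0.1161]
tcp_rot: [-0.001, 0.761, 0.649, 0.0]
force: [-6.6, 3.9, 0.2]
width: 0.104
gripper_force: 22.6
t 19.5 pos [0.428  0.2436 0.1161] phi 80.86 tilt 0.1 w 0.104 gf 22.6 F [-6.6  3.9  0.2]
shift [-0.023 -0.519  0.688] spin 0.001
score,tilt,up,fwd [(127.31404876708984, np.float64(0.0), np.float64(16.0), np.float64(4.0)), (127.18080139160156, np.float64(0.0), np.float64(14.0), np.float64(6.0)), (126.63288116455078, np.float64(1.0), np.float64(16.0), np.float64(4.0)), (125.92777252197266, np.float64(1.0), np.float64(12.0), np.float64(6.0))]
```

```bash
python3 - <<'E'
from h import *
def px(png,crop):
    a=cv2.imread(png);return a
for n in("t8.npy","t12.npy"):
    print(n)
    for t in(0,3,6,8,10,12): efit(np.load(n),ang=(t,t+.5))
# s5: 6x crop of the 8-10 deg tip, s8: 5x crop
for png,(u,v),h in(("pics/s5.png",(245,260),50),("pics/s8.png",(225,255),60)):
    f=np.full((420,560,3),100,np.uint8);f[v-h:v+h,u-h:u+h]=cv2.resize(cv2.imread(png),(2*h,2*h),interpolation=cv2.INTER_AREA)
    print(png);efit(f)
E
```

```text
t8.npy
score,tilt,up,fwd [(127.31404876708984, np.float64(0.0), np.float64(16.0), np.float64(4.0)), (127.18080139160156, np.float64(0.0), np.float64(14.0), np.float64(6.0)), (125.26170349121094, np.float64(0.0), np.float64(10.0), np.float64(8.0)), (124.47059631347656, np.float64(0.0), np.float64(12.0), np.float64(8.0))]
score,tilt,up,fwd [(121.391845703125, np.float64(3.0), np.float64(8.0), np.float64(10.0)), (121.34558868408203, np.float64(3.0), np.float64(10.0), np.float64(8.0)), (120.62744140625, np.float64(3.0), np.float64(12.0), np.float64(8.0)), (120.47010803222656, np.float64(3.0), np.float64(12.0), np.float64(6.0))]
score,tilt,up,fwd [(123.91028594970703, np.float64(6.0), np.float64(8.0), np.float64(-2.0)), (123.70563507080078, np.float64(6.0), np.float64(6.0), np.float64(0.0)), (121.58154296875, np.float64(6.0), np.float64(10.0), np.float64(-2.0)), (121.34982299804688, np.float64(6.0), np.float64(10.0), np.float64(-4.0))]
score,tilt,up,fwd [(117.6353530883789, np.float64(8.0), np.float64(2.0), np.float64(4.0)), (117.40129852294922, np.float64(8.0), np.float64(4.0), np.float6
[... 2654 characters left out ...]
.0), np.float64(2.0), np.float64(-2.0))]
pics/s5.png
score,tilt,up,fwd [(125.22721099853516, np.float64(2.0), np.float64(22.0), np.float64(-6.0)), (124.76664733886719, np.float64(3.0), np.float64(22.0), np.float64(-6.0)), (124.42184448242188, np.float64(2.0), np.float64(24.0), np.float64(-6.0)), (124.40574645996094, np.float64(2.0), np.float64(20.0), np.float64(-4.0))]
pics/s8.png
score,tilt,up,fwd [(148.82330322265625, np.float64(6.0), np.float64(6.0), np.float64(-12.0)), (148.7648468017578, np.float64(7.0), np.float64(6.0), np.float64(-12.0)), (148.7086944580078, np.float64(6.0), np.float64(8.0), np.float64(-12.0)), (148.4514617919922, np.float64(5.0), np.float64(10.0), np.float64(-12.0))]
```

```bash
cat >> h.py <<'E'
def tfit(f,tcp,zref,off=(0,0),view="side",show=True):
    "tilt of the lid with its bar held at tcp; zref = tcp z at which the held bar was seated"
    g=cv2.GaussianBlur(f.astype(np.float32),(0,0),.8).mean(2)
    M=np.hypot(cv2.Sobel(g,-1,1,0),cv2.Sobel(g,-1,0,1))
    s=np.linspace(.05,1,40)[:,None];c=[np.array([*p,.017]) for p in[(-.079,.104),(-.079,-.104),(.079,.104),(.079,.02)]]
    L=np.vstack([c[0]+s*(c[1]-c[0]),c[0]+s*(c[2]-c[0]),c[2]+s*(c[3]-c[2])]);C=robot.get_calibration(view);out=[]
    b=np.array([-.06,0,.048]);w=np.array([tcp[0],tcp[1],tcp[2]-zref+.126])
    for t in np.arange(-3,20,1.):
        d=Ro.from_euler('z',YAW,degrees=True)*Ro.from_euler('y',t,degrees=True)
        for du in np.arange(-2,2.1,.5):
            for dv in np.arange(-2,2.1,.5):
                X=(d.apply(L-b)+w)@C["R"].T+C["t"];p=X@C["K"].T;p=(p[:,:2]/p[:,2:]+np.array(off)+[du,dv]).astype(np.float32)
                m=cv2.remap(M,p[:,:1].copy(),p[:,1:].copy(),cv2.INTER_LINEAR)
                out.append((round(float(np.log1p(m).mean()),3),float(t),du,dv))
    out=sorted(out)[::-1]
    if show:print([tuple(map(float,o)) for o in out[:5]])
    return out
E
python3 - <<'E'
from h import *
def pad(png,u,v,h):
    f=np.full((420,560,3),100,np.uint8);f[v-h:v+h,u-h:u+h]=cv2.resize(cv2.imread(png),(2*h,2*h),interpolation=cv2.INTER_AREA);return f
tfit(cv2.imread("pics/side0.png"),(.4135,.2452,.0974),.0974)
tfit(pad("pics/s5.png",245,260,50),(.4216,.2441,.1185),.0949)
tfit(pad("pics/s8.png",225,255,60),(.4125,.2455,.1067),.0949)
tfit(np.load("t12.npy"),(.4257,.2434,.1253),.0974)
tfit(np.load("t8.npy"),(.428,.2436,.1161),.0974)
E
```

```text
[(4.603, 0.0, 0.5, -1.0), (4.585, 0.0, 0.0, -1.0), (4.584, 1.0, 0.5, -1.5), (4.582, 1.0, 0.0, -1.5), (4.581, -3.0, -0.5, -1.0)]
[(4.198, 5.0, 1.5, -1.0), (4.188, 5.0, 1.5, -0.5), (4.182, 4.0, 1.5, -0.5), (4.179, 5.0, 1.0, -0.5), (4.177, 6.0, 1.5, -1.0)]
[(5.014, -3.0, 0.5, 0.5), (4.993, -3.0, 1.0, 0.0), (4.992, -3.0, 1.0, 0.5), (4.983, -3.0, 0.0, 1.0), (4.983, -3.0, 0.0, 0.5)]
[(4.513, 6.0, 1.0, 1.0), (4.512, 7.0, 1.0, 0.5), (4.503, 6.0, 1.5, 0.5), (4.502, 6.0, 1.0, 0.5), (4.501, 6.0, 0.5, 1.0)]
[(4.631, 5.0, 1.5, 0.0), (4.625, 6.0, 1.0, 0.0), (4.621, 5.0, 1.0, 0.0), (4.613, 6.0, 1.5, -0.5), (4.612, 6.0, 1.5, 0.0)]
```

```bash
python3 -m inch '[[[0,0.06,-0.05],0,5],[[0,0.11,-0.1],0,5],[[0,0.16,-0.16],0,5],[[0,0.2,-0.22],0,5],[[0,0.25,-0.29],0,5],[[0,0.25,-0.29],0,5]]' 20; python3 - <<'E'
from h import *
go([.4125,.2454,.0955],80.8)
f=robot.grab_frame("side");np.save("t12b.npy",f);tfit(f,robot.read_state()["position"],.0974)
E
```

```text
t: 20.15
position: [0.4334, 0.2432, 0.1253]
tcp_rot: [-0.003, 0.761, 0.649, -0.001]
force: [-17.6, 6.0, 7.5]
width: 0.1
gripper_force: 22.8
t 20.15 pos [0.4334 0.2432 0.1253] phi 80.93 tilt 0.35 w 0.1 gf 22.8 F [-17.6   6.    7.5]
shift [-0.039 -0.695  0.996] spin 0.0023
[(4.591, 10.0, 1.5, 0.0), (4.577, 11.0, 1.5, -0.5), (4.568, 11.0, 1.5, 0.0), (4.566, 10.0, 1.5, -0.5), (4.56, 10.0, 2.0, 0.0)]
```

```bash
python3 -m inch '[[[0,0.04,-0.07],0,5],[[0,0.08,-0.14],0,5],[[0,0.12,-0.21],0,5],[[0,0.17,-0.28],0,5],[[0,0.21,-0.35],0,5],[[0,0.21,-0.35],0,5]]' 20; python3 - <<'E'
from h import *
go([.4125,.2454,.0955],80.8)
f=robot.grab_frame("side");np.save("t16b.npy",f);tfit(f,robot.read_state()["position"],.0974)
E
```

```text
t: 20.8
position: [0.4397, 0.2421, 0.1371]
tcp_rot: [-0.002, 0.761, 0.649, -0.001]
force: [-21.9, 2.6, 14.9]
width: 0.071
gripper_force: 24.7
t 20.8 pos [0.4397 0.2421 0.1371] phi 80.94 tilt 0.3 w 0.071 gf 24.7 F [-21.9   2.6  14.9]
shift [-0.036 -0.907  1.39 ] spin 0.0024
[(4.549, 15.0, 1.5, 0.0), (4.548, 16.0, 1.5, 0.0), (4.544, 16.0, 1.5, -0.5), (4.534, 17.0, 1.5, -0.5), (4.529, 16.0, 1.0, 0.0)]
```

```bash
python3 -m inch '[[[0,-0.08,0.15],0,5],[[0,-0.2,0.35],0,5],[[0,-0.33,0.6],0,5],[[0,-0.47,0.82],0,5],[[0,-0.58,1.0],0,5],[[0,-0.67,1.12],0,5],[[0,-0.73,1.2],0,5],[[0,-0.77,1.25],0,5],[[0,-0.77,1.28],0,5],[[0,-0.77,1.28],0,5]]' 20; python3 - <<'E'
from h import *
go([.4125,.2454,.0955],80.8)
f=robot.grab_frame("side");np.save("dn.npy",f);tfit(f,robot.read_state()["position"],.0974)
E
```

```text
t: 21.85
position: [0.4219, 0.2441, 0.1002]
tcp_rot: [0.002, 0.762, 0.648, 0.003]
force: [-2.7, -4.1, 16.6]
width: 0.054
gripper_force: 8.0
t 21.85 pos [0.4219 0.2441 0.1002] phi 80.77 tilt 0.4 w 0.054 gf 8.0 F [-2.7 -4.1 16.6]
shift [-0.007 -0.318  0.154] spin -0.0005
[(4.706, -3.0, 1.5, 1.0), (4.697, -3.0, 1.0, 1.0), (4.678, -2.0, 1.5, 1.0), (4.675, -2.0, 1.0, 1.0), (4.671, -3.0, 1.5, 1.5)]
```

```bash
python3 -m inch '[[[0,0,-0.4],0,5],[[0,-0.2,-0.6],0,40],[[0,-0.2,-0.6],0,40],[[0,-0.2,-0.6],0,40],[[0,-0.2,-0.6],0,40],[[0,-0.2,0],0,40],[[0,-0.2,0.45],0,40],[[0,-0.2,0.83],0,40],[[0,-0.2,0.83],0,40],[[0,-0.2,0.83],0,5],[[0,-0.2,0.83],0,5],[[0,-0.2,0.83],0,5],[[0,-0.2,0.83],0,5],[[0,-0.2,0.83],0,5],[[0,-0.2,0.83],0,5]]' 80; python3 - <<'E'
from h import *
go([.4125,.2454,.0755],80.8)
f=robot.grab_frame("side");tfit(f,robot.read_state()["position"],robot.read_state()["position"][2])
E
```

```text
t: 23.4
position: [0.4141, 0.2455, 0.0725]
tcp_rot: [0.0, 0.761, 0.648, 0.001]
force: [2.7, -1.3, 6.0]
width: 0.101
gripper_force: 79.7
t 23.4 pos [0.4141 0.2455 0.0725] phi 80.82 tilt 0.12 w 0.101 gf 79.7 F [ 2.7 -1.3  6. ]
shift [-0.011 -0.052 -0.101] spin 0.0003
[(4.586, 0.0, 1.0, 0.0), (4.579, 1.0, 0.5, 0.0), (4.578, 1.0, 1.0, 0.0), (4.575, 0.0, 1.0, 0.5), (4.57, 1.0, 1.0, -0.5)]
```

Gripped deep at 80 N with the lid seated. Now I'll lift it and carry it over the jar to above the mat.

```bash
python3 -m inch '[[[0,0,-0.3],0,5],[[0,0,-0.9],0,5],[[0,0,-1.6],0,5],[[0,0,-2.3],0,5],[[-0.4,0.07,-2.7],0,5],[[-1.2,0.2,-2.7],-0.01,5],[[-2.4,0.4,-2.7],-0.02,5],[[-3.7,0.63,-2.7],-0.03,5],[[-5,0.85,-2.7],-0.04,5],[[-6.3,1.07,-2.7],-0.05,5],[[-7.6,1.3,-2.7],-0.06,5],[[-8.9,1.52,-2.7],-0.07,5],[[-10.2,1.74,-2.7],-0.08,5],[[-11.5,1.96,-2.7],-0.09,5],[[-12.8,2.18,-2.7],-0.1,5],[[-14,2.39,-2.7],-0.108,5],[[-14.9,2.54,-2.7],-0.108,5],[[-15.4,2.62,-2.7],-0.108,5],[[-15.6,2.66,-2.7],-0.108,5],[[-15.6,2.66,-2.7],-0.108,5]]' 80; python3 - <<'E'
from h import *
go([.418,-.229,-.0025],87)
E
```

```text
t: 25.45
position: [0.4172, -0.2292, 0.1521]
tcp_rot: [-0.001, 0.725, 0.688, -0.0]
force: [0.2, -0.2, -2.3]
width: 0.101
gripper_force: 78.7
t 25.45 pos [ 0.4172 -0.2292  0.1521] phi 87.0 tilt 0.08 w 0.101 gf 78.7 F [ 0.2 -0.2 -2.3]
shift [4.000e-03 3.200e-02 5.155e+00] spin -0.0
```

```bash
python3 -m inch '[[[0,0.03,0.4],0,5],[[0,0.03,1.3],0,5],[[0,0.03,2.4],0,5],[[0,0.03,3.5],0,5],[[0,0.03,4.3],0,5],[[0,0.03,4.75],0,5],[[0,0.03,4.95],0,5],[[0,0.03,5.05],0,5],[[0,0.03,5.1],0,5]]' 80; python3 - <<'E'
from h import *
go([.418,-.229,-.0025],87)
E
```

```text
t: 26.35
position: [0.4192, -0.2297, 0.0005]
tcp_rot: [0.001, 0.725, 0.689, 0.0]
force: [-0.3, -0.1, -3.6]
width: 0.103
gripper_force: 78.7
t 26.35 pos [ 0.4192 -0.2297  0.0005] phi 87.04 tilt 0.11 w 0.103 gf 78.7 F [-0.3 -0.1 -3.6]
shift [ 0.021 -0.041  0.099] spin 0.0007
```

```bash
python3 -m inch '[[[0,0,0.05],0,5],[[0,0,0.1],0,5],[[0,0,0.13],0,5],[[0,0,0.13],0,5]]' 80; python3 - <<'E'
from h import *
go([.418,-.229,-.0025],87)
E
```

```text
t: 26.75
position: [0.419, -0.2299, -0.0025]
tcp_rot: [0.001, 0.725, 0.688, 0.0]
force: [-4.8, 2.5, 8.6]
width: 0.096
gripper_force: 80.4
t 26.75 pos [ 0.419  -0.2299 -0.0025] phi 87.02 tilt 0.09 w 0.096 gf 80.4 F [-4.8  2.5  8.6]
shift [ 0.027 -0.035 -0.001] spin 0.0003
```

The lid has landed on the mat. I'll release it, rise and go over the stapler.

```bash
python3 -m inch '[[[0,0,0],0,40],[[0,0,0],0,40],[[0,0,0],0,40],[[0,0,0],0,40],[[0,0,-0.8],0,40],[[0,0,-2],0,40],[[0,0.5,-3],0,70],[[0.5,2,-3],-0.05,70],[[1,3.5,-3],-0.05,70],[[1.57,5,-3],-0.05,70],[[1.57,6.5,-3],-0.05,70],[[1.57,7.7,-3],-0.05,70],[[1.57,7.7,-3],-0.05,70],[[1.57,7.7,-3],-0.05,70]]' 40; python3 - <<'E'
from h import *
go([.652,-.195,-.007],90)
f=robot.grab_frame("top");np.save("top1.npy",f)
g=robot.grab_frame("side");np.save("side1.npy",g)
for n in("top","side"):
    for q in("stapler","lid"):print(n,q,[(np.round(d["extent"],1).tolist(),round(d["confidence"],2)) for d in robot.find_in(q,n)[:3]])
# predicted lid-on-mat extents
c=np.array([.419,-.2299,0])+Ro.from_euler('z',-3,degrees=True).apply([.06,0,0])+[0,0,.003];print(c)
for n in("top","side"):
    q=np.array([proj(n,Ro.from_euler('z',-3,degrees=True).apply([x,y,.017])+c) for x in(-.079,.079) for y in(-.104,.104)]);print(n,((q.min(0)+q.max(0))/2).round(1),np.ptp(q,axis=0).round(1))
    s=np.array([proj(n,[.652+x,-.195+y,z]) for x in(-.017,.017) for y in(-.066,.066) for z in(0,.054)]);print("st",n,((s.min(0)+s.max(0))/2).round(1),np.ptp(s,axis=0).round(1))
E
```

```text
t: 28.15
position: [0.6515, -0.1942, 0.0842]
tcp_rot: [-0.001, 0.708, 0.707, -0.001]
force: [-0.5, -0.5, 0.4]
width: 0.82
gripper_force: 0.0
t 28.15 pos [ 0.6515 -0.1942  0.0842] phi 89.91 tilt 0.12 w 0.82 gf 0.0 F [-0.5 -0.5  0.4]
shift [-0.028  0.024  3.04 ] spin -0.0016
top stapler [([429.3, 130.6, 19.8, 48.0], 0.92), ([409.9, 290.5, 29.4, 48.0], 0.75), ([350.4, 141.6, 45.1, 12.4], 0.59)]
top lid [([379.6, 207.8, 40.7, 57.6], 0.77)]
side stapler [([411.6, 191.4, 15.7, 24.6], 0.69), ([271.4, 170.3, 21.0, 30.7], 0.64), ([302.9, 134.7, 24.5, 20.3], 0.59)]
side lid [([319.9, 186.5, 63.8, 50.0], 0.86)]
[ 0.47891777 -0.23304016  0.003     ]
top [364.8 204.7] [71.9 55.7]
st top [350.2 145.9] [47.7 16.6]
side [319. 185.] [70.6 49.5]
st side [272.5 170.5] [29.2 34.3]
```

Predicted stapler and lid extents match the detections. I'll descend and grip the stapler.

```bash
python3 -m inch '[[[0,0.02,0.8],0,70],[[0,0.02,1.9],0,70],[[0,0.02,2.7],0,70],[[0,0.02,3.0],0,70],[[0,0.02,3.0],0,20],[[0,0.02,3.0],0,20],[[0,0.02,3.0],0,20],[[0,0.02,3.0],0,20],[[0,0.02,3.0],0,20],[[0,0.02,3.0],0,20],[[0,0.02,3.0],0,20]]' 40; python3 - <<'E'
from h import *
go([.652,-.195,-.007],90)
E
```

```text
t: 29.55
position: [0.654, -0.195, -0.0011]
tcp_rot: [0.002, 0.708, 0.706, 0.001]
force: [1.3, -0.5, 6.1]
width: 0.392
gripper_force: 40.9
t 29.55 pos [ 0.654  -0.195  -0.0011] phi 89.89 tilt 0.31 w 0.392 gf 40.9 F [ 1.3 -0.5  6.1]
shift [ 0.001 -0.067  0.195] spin -0.002
```

```bash
python3 -m inch '[[[0,0,-0.4],0,20],[[0,0,-1.4],0,20],[[0,0,-2.7],0,20],[[0,0,-3.8],0,20],[[0.4,-0.17,-4.3],0,20],[[1.4,-0.6,-4.4],0.01,20],[[2.7,-1.14,-4.4],0.03,20],[[4.1,-1.73,-4.4],0.04,20],[[5.5,-2.32,-4.4],0.06,20],[[6.9,-2.91,-4.4],0.08,20],[[8.3,-3.5,-4.4],0.1,20],[[9.7,-4.09,-4.4],0.12,20],[[11.1,-4.68,-4.4],0.14,20],[[12.4,-5.22,-4.4],0.16,20],[[13.4,-5.65,-4.4],0.16,20],[[14.1,-5.94,-4.4],0.16,20],[[14.36,-6.05,-4.4],0.16,20],[[14.36,-6.05,-4.4],0.16,20]]' 60; python3 - <<'E'
from h import *
go([.4733,.2359,.007],80.8)
for n in("top","side"):
    robot.grab_frame(n)
    for q in("stapler","box"):print(n,q,[(np.round(d["extent"],1).tolist(),round(d["confidence"],2)) for d in robot.find_in(q,n)[:3]])
b=np.array([.4733,.2359,0])
for n in("top","side"):
    q=np.array([proj(n,Ro.from_euler('z',-9.2,degrees=True).apply([x,y,z])+b) for x in(-.075,.075) for y in(-.1,.1) for z in(0,.085)]);print(n,((q.min(0)+q.max(0))/2).round(1),np.ptp(q,axis=0).round(1))
E
```

```text
t: 31.35
position: [0.471, 0.2372, 0.1279]
tcp_rot: [0.0, 0.761, 0.648, -0.0]
force: [-0.1, 0.4, -3.3]
width: 0.384
gripper_force: 60.2
t 31.35 pos [0.471  0.2372 0.1279] phi 80.81 tilt 0.03 w 0.384 gf 60.2 F [-0.1  0.4 -3.3]
shift [-0.029  0.082  4.03 ] spin 0.0002
top stapler [([427.6, 131.7, 21.1, 47.0], 0.63), ([211.2, 209.5, 27.8, 13.0], 0.45), ([361.6, 206.2, 71.9, 53.8], 0.45)]
top box [([205.4, 212.0, 72.1, 60.2], 0.83), ([160.1, 306.1, 74.8, 81.3], 0.59)]
side stapler [([234.3, 245.1, 41.2, 41.9], 0.97), ([403.4, 191.8, 33.6, 29.8], 0.93), ([299.0, 129.8, 28.2, 10.1], 0.61)]
side box [([235.1, 244.7, 43.0, 43.4], 0.67), ([234.3, 279.4, 91.2, 80.6], 0.6)]
top [201.5 209.6] [81.2 63.7]
side [233.8 273.2] [92.6 91.1]
```

```bash
python3 -m inch '[[[0,0.08,0.4],0,20],[[0,0.08,1.2],0,20],[[0,0.08,2.1],0,20],[[0,0.08,2.9],0,20],[[0,0.08,3.5],0,20],[[0,0.08,3.8],0,20],[[0,0.08,3.9],0,20],[[0,0.08,3.97],0,20],[[0,0.08,3.97],0,20]]' 60; python3 - <<'E'
from h import *
go([.4733,.2359,.007],80.8)
E
```

```text
t: 32.55
position: [0.4744, 0.2365, 0.0092]
tcp_rot: [0.0, 0.762, 0.648, 0.001]
force: [0.5, -0.4, -2.4]
width: 0.387
gripper_force: 60.1
t 32.55 pos [0.4744 0.2365 0.0092] phi 80.72 tilt 0.07 w 0.387 gf 60.1 F [ 0.5 -0.4 -2.4]
shift [-0.025 -0.035  0.074] spin -0.0015
```

```bash
python3 -m inch '[[[0,0,0.04],0,20],[[0,0,0.08],0,20],[[0,0,0.11],0,20],[[0,0,0.11],0,20]]' 60; python3 - <<'E'
from h import *
go([.4733,.2359,.007],80.8)
E
```

```text
t: 32.95
position: [0.4745, 0.2366, 0.0068]
tcp_rot: [0.0, 0.762, 0.648, 0.001]
force: [-2.3, -2.7, 5.7]
width: 0.389
gripper_force: 61.0
t 32.95 pos [0.4745 0.2366 0.0068] phi 80.72 tilt 0.08 w 0.389 gf 61.0 F [-2.3 -2.7  5.7]
shift [-0.029 -0.036 -0.005] spin -0.0014
```

```bash
python3 -m inch '[[[0,0,0],0,52],[[0,0,0],0,52],[[0,0,0],0,52],[[0,0,0],0,52],[[0,0,-0.8],0,52],[[0,0,-2.2],0,52],[[0,0,-3.5],0,40],[[-1,0.04,-4],-0.02,40],[[-2.6,0.1,-4],-0.05,40],[[-4.2,0.18,-4],-0.08,40],[[-5.8,0.25,-4],-0.11,40],[[-7.4,0.32,-4],-0.11,40],[[-9,0.39,-4],-0.11,40],[[-10.6,0.46,-4],-0.11,40],[[-12.2,0.53,-4],-0.11,40],[[-13.8,0.6,-3.6],-0.11,40],[[-15,0.65,-3],-0.11,40],[[-15.65,0.68,-3],-0.11,40],[[-15.65,0.68,-3],-0.11,40],[[-15.65,0.68,-3],-0.11,40]]' 80; python3 - <<'E'
from h import *
go([.419,-.2299,-.0025],87)
for n in("top","side"):
    f=robot.grab_frame(n);np.save(n+"2.npy",f)
    for q in("stapler","box"):print(n,q,[(np.round(d["extent"],1).tolist(),round(d["confidence"],2)) for d in robot.find_in(q,n)[:3]])
    s=np.array([proj(n,Ro.from_euler('z',-9.2,degrees=True).apply([x,y,z])+[.4745,.2366,.008]) for x in(-.017,.017) for y in(-.066,.066) for z in(0,.054)]);print("expect st",n,((s.min(0)+s.max(0))/2).round(1),np.ptp(s,axis=0).round(1))
# dark blob in box, top view
f=np.load("top2.npy");q=np.array([proj("top",Ro.from_euler('z',-9.2,degrees=True).apply([x,y,.085])+[.4733,.2359,0]) for x,y in((-.067,-.092),(.067,-.092),(.067,.092),(-.067,.092))])
m=np.zeros(f.shape[:2],np.uint8);cv2.fillConvexPoly(m,q.astype(np.int32),1)
d=((f.max(2)<45)&(m>0)).astype(np.uint8);print("levels",np.percentile(f.max(2)[m>0],[2,5,10,20,50]))
c=max(cv2.findContours(d,0,2)[0],key=cv2.contourArea);r=cv2.minAreaRect(c);print("blob",r,[ray("top",r[0],.055).round(4)])
E
```

```text
t: 34.95
position: [0.4184, -0.2301, 0.0954]
tcp_rot: [-0.0, 0.726, 0.688, 0.0]
force: [0.4, -1.2, -0.7]
width: 0.469
gripper_force: 0.0
t 34.95 pos [ 0.4184 -0.2301  0.0954] phi 86.98 tilt 0.02 w 0.469 gf 0.0 F [ 0.4 -1.2 -0.7]
shift [0.008 0.019 3.263] spin -0.0004
top stapler [([204.3, 210.3, 46.8, 13.6], 0.87), ([409.1, 289.0, 27.7, 45.4], 0.87), ([427.8, 132.6, 23.5, 47.7], 0.7)]
top box [([167.6, 308.6, 89.1, 82.6], 0.71), ([202.6, 209.9, 77.5, 65.7], 0.57)]
expect st top [202.4 210. ] [49.9 19.5]
side stapler [([236.2, 273.6, 37.2, 42.3], 0.78), ([391.8, 183.6, 20.5, 23.8], 0.63), ([299.5, 133.4, 29.8, 21.6], 0.62)]
side box [([234.0, 275.6, 90.8, 86.9], 0.88), ([297.3, 353.1, 108.6, 107.8], 0.72)]
expect st side [234.5 272.9] [45.3 46.4]
levels [ 40.  41.  44.  92. 122.]
blob ((203.59234619140625, 210.26156616210938), (40.187252044677734, 10.542951583862305), 7.125016689300537) [array([0.472 , 0.2316, 0.055 ])]
```

The stapler stands centred in the box. I'll take the lid again.

```bash
python3 -m inch '[[[0,0.02,0.8],0,40],[[0,0.02,1.9],0,40],[[0,0.02,2.8],0,40],[[0,0.02,3.2],0,40],[[0,0.02,3.2],0,40],[[0,0.02,3.2],0,5],[[0,0.02,3.2],0,5],[[0,0.02,3.2],0,5],[[0,0.02,3.2],0,5],[[0,0.02,3.2],0,5],[[0,0.02,3.2],0,5]]' 80; python3 - <<'E'
from h import *
go([.419,-.2299,-.0025],87)
E
```

```text
t: 36.35
position: [0.4201, -0.2311, 0.0012]
tcp_rot: [0.002, 0.725, 0.688, 0.0]
force: [-0.4, 1.1, 6.5]
width: 0.101
gripper_force: 80.7
t 36.35 pos [ 0.4201 -0.2311  0.0012] phi 87.02 tilt 0.2 w 0.101 gf 80.7 F [-0.4  1.1  6.5]
shift [ 0.037 -0.037  0.124] spin 0.0004
```

```bash
python3 -m inch '[[[0,0,-0.4],0,5],[[0,0,-1.4],0,5],[[0,0,-2.6],0,5],[[0,0,-3.8],0,5],[[0,0,-4.7],0,5],[[0.4,-0.03,-5.1],0,5],[[1.3,-0.08,-5.2],0.01,5],[[2.5,-0.16,-5.2],0.02,5],[[3.9,-0.25,-5.2],0.03,5],[[5.3,-0.34,-5.2],0.04,5],[[6.7,-0.43,-5.2],0.05,5],[[8.1,-0.52,-5.2],0.06,5],[[9.5,-0.61,-5.2],0.07,5],[[10.9,-0.7,-5.2],0.08,5],[[12.3,-0.79,-5.2],0.09,5],[[13.6,-0.88,-5.2],0.1,5],[[14.7,-0.95,-5.2],0.108,5],[[15.4,-0.99,-5.2],0.108,5],[[15.8,-1.02,-5.2],0.108,5],[[15.8,-1.02,-5.2],0.108,5]]' 80; python3 - <<'E'
from h import *
go([.4141,.2443,.0762],80.82)
E
```

```text
t: 38.35
position: [0.412, 0.2455, 0.1545]
tcp_rot: [-0.0, 0.761, 0.649, -0.001]
force: [0.5, -1.1, -2.6]
width: 0.097
gripper_force: 79.3
t 38.35 pos [0.412  0.2455 0.1545] phi 80.95 tilt 0.11 w 0.097 gf 79.3 F [ 0.5 -1.1 -2.6]
shift [-0.026  0.08   2.61 ] spin 0.0023
```

```bash
python3 -m inch '[[[-0.03,0.07,0.3],0.002,5],[[-0.03,0.07,0.9],0.002,5],[[-0.03,0.07,1.5],0.002,5],[[-0.03,0.07,1.9],0.002,5],[[-0.03,0.07,2.15],0.002,5],[[-0.03,0.07,2.15],0.002,5],[[-0.03,0.07,2.15],0.002,5]]' 80; python3 - <<'E'
from h import *
go([.4141,.2443,.0762],80.82)
f=robot.grab_frame("side");np.save("r1.npy",f);p=robot.read_state()["position"];tfit(f,p,.0762)
E
```

```text
t: 39.05
position: [0.4153, 0.2433, 0.0913]
tcp_rot: [0.0, 0.762, 0.647, 0.0]
force: [-0.3, 0.1, -3.1]
width: 0.1
gripper_force: 79.4
t 39.05 pos [0.4153 0.2433 0.0913] phi 80.7 tilt 0.05 w 0.1 gf 79.4 F [-0.3  0.1 -3.1]
shift [ 0.026 -0.045  0.504] spin -0.0021
[(4.716, 1.0, 0.0, 0.0), (4.713, 0.0, 0.5, 0.0), (4.705, 1.0, 0.5, 0.0), (4.701, 0.0, 0.0, 0.5), (4.692, 0.0, 0.0, 0.0)]
```

```bash
python3 -m inch '[[[0.02,-0.04,0.1],-0.002,5],[[0.02,-0.04,0.2],-0.002,5],[[0.02,-0.04,0.28],-0.002,5],[[0.02,-0.04,0.36],-0.002,5],[[0.02,-0.04,0.43],-0.002,5],[[0.02,-0.04,0.43],-0.002,5]]' 80; python3 - <<'E'
from h import *
go([.4141,.2443,.0762],80.82)
E
```

```text
t: 39.7
position: [0.4142, 0.2442, 0.0777]
tcp_rot: [0.0, 0.761, 0.648, 0.0]
force: [2.9, 0.9, -2.5]
width: 0.098
gripper_force: 79.5
t 39.7 pos [0.4142 0.2442 0.0777] phi 80.81 tilt 0.04 w 0.098 gf 79.5 F [ 2.9  0.9 -2.5]
shift [ 0.002 -0.003  0.049] spin -0.0002
```

```bash
python3 -m inch '[[[0,0.05,0],0,5],[[0,0.05,0.04],0,5],[[0,0.05,0.07],0,5],[[0,0.05,0.09],0,5],[[0,0.05,0.09],0,5]]' 80; python3 - <<'E'
from h import *
go([.4141,.2443,.0762],80.82)
E
```

```text
t: 40.2
position: [0.4151, 0.244, 0.0762]
tcp_rot: [0.0, 0.761, 0.648, -0.0]
force: [-6.1, -2.3, 7.5]
width: 0.095
gripper_force: 80.8
t 40.2 pos [0.4151 0.244  0.0762] phi 80.85 tilt 0.02 w 0.095 gf 80.8 F [-6.1 -2.3  7.5]
shift [ 0.006 -0.035  0.001] spin 0.0006
```

Landed exactly at the seat height. I'll release, rise clear and check.

```bash
python3 -m inch '[[[0,0,0],0,40],[[0,0,0],0,40],[[0,0,0],0,40],[[0,0,0],0,40],[[0,0,-0.5],0,40],[[0,0,-1.6],0,40],[[0,0,-3],0,40],[[-1,0,-4],0,40],[[-2.5,0,-4],0,40],[[-4,0,-4],0,40],[[-5.5,0,-4],0,40],[[-7,0,-4],0,40],[[-8.5,0,-4],0,40],[[-10,0,-4],0,40],[[-11.5,0,-4],0,40],[[-13,0,-4],0,40],[[-13,0,-4],0,40]]' 80; python3 - <<'E'
from h import *
go([.4141,.2443,.0762],80.82)
a=cv2.imread("pics/side0.png");b=robot.grab_frame("side")[:,:,::-1]
tfit(a,(.4135,.2452,.0974),.0974);tfit(b,(.4135,.2452,.0974),.0974)
b2=robot.grab_frame("top")[:,:,::-1]
for n,A,B in(("side",a,b),("top",cv2.imread("pics/top0.png"),b2)):
    print(n,"lid",[(np.round(d["extent"],1).tolist(),round(d["confidence"],2)) for d in robot.find_in("lid",n)[:2]])
    q=np.array([proj(n,lid_pt(p)) for p in[(-.09,-.12,.02),(.09,-.12,.02),(.09,.12,.02),(-.09,.12,.02)]]);lo,hi=q.min(0).astype(int)-8,q.max(0).astype(int)+8
    g=lambda x:cv2.cvtColor(x,6).astype(np.float32)[lo[1]:hi[1],lo[0]:hi[0]]
    print("shift px vs start",cv2.phaseCorrelate(g(A),g(B)),"mean abs diff",np.abs(g(A)-g(B)).mean())
E
```

```text
t: 41.9
position: [0.3519, -0.1453, 0.1951]
tcp_rot: [0.0, 0.764, 0.646, -0.001]
force: [-0.6, 0.8, 0.6]
width: 0.472
gripper_force: 0.0
t 41.9 pos [ 0.3519 -0.1453  0.1951] phi 80.41 tilt 0.08 w 0.472 gf 0.0 F [-0.6  0.8  0.6]
shift [13.154 -0.119  3.945] spin -0.0072
[(4.603, 0.0, 0.5, -1.0), (4.585, 0.0, 0.0, -1.0), (4.584, 1.0, 0.5, -1.5), (4.582, 1.0, 0.0, -1.5), (4.581, -3.0, -0.5, -1.0)]
[(4.603, 1.0, 0.0, -0.5), (4.6, 1.0, 0.5, -0.5), (4.595, 0.0, 0.5, 0.0), (4.588, 1.0, 0.0, 0.0), (4.58, 0.0, 0.0, 0.0)]
side lid [([232.3, 266.5, 96.0, 76.2], 0.56)]
shift px vs start ((0.021236798826755887, 0.1282098069113431), 0.9688853560774414) mean abs diff 1.4815476
top lid [([201.4, 210.9, 83.8, 68.6], 0.73)]
shift px vs start ((-0.19999898557762918, 0.14824826463672025), 0.950920423037476) mean abs diff 4.8891287
```

The lid is within 0.2 px of its starting picture, so it is seated as before and the robot is clear. Handing in.

```bash
python3 -m inch '[[[0,0,0],0,40],[[0,0,0],0,40],[[0,0,0],0,40]]'; python3 -c "
from cell import robot
print(robot.job_done())"
```

```text
t: 42.4
position: [0.3534, -0.1404, 0.1953]
tcp_rot: [0.0, 0.761, 0.649, 0.0]
force: [0.7, 0.1, -0.1]
width: 0.467
gripper_force: 0.0
the job is handed in; nothing more can be done
None
```

I handed the job in at 42.4 s: the stapler stands in the box and the lid is back within 0.2 px of its starting picture, but the early tips weren't clean (one early lift-off, one jam at about 33 N), after the last, to about 15°, the bar slipped from the pads as I lowered it, so the lid may have dropped slightly, and I then lifted it off level.

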